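Draining rack to prep tray, in reverse order

ROBOT

A 6-joint arm with a two-finger parallel gripper is mounted at the origin on the work surface. World frame = base frame: x ahead of the robot, y to its left, z up, the work surface at z = 0. Lengths are in mm, angles in rad, forces in N, time in s.
With the tool pointing down it reaches from about 350 to 975 mm from the base axis. Payload 7.1 kg.
Tool frame: the origin (TCP) lies midway between the tips of the shut fingers; the grasp point (between the pads) lies 19 mm behind it (ctrl.grasp_offset is the distance from the TCP to the grasp point, in mm); z points along the fingers, y is the line along which they close (so a half turn about z gives the same grasp; the last joint's range is limited). The gripper opens to 88 mm and grips with 3 to 60 N. Pads are 20 mm wide; open, the fingers measure 115 mm over their backs; the gripper's body (75 mm by 178 mm) begins 61 mm behind the grasp point.
Start: joints at [-1.223, 0.423, 1.63, -0, 1.089, -0.019], TCP at [224.16, -583.401, 222.675] pointing down, gripper open.
Joint ranges: [-3, 3], [-0.9, 2.11], [0.09, 2.58], [-1.31, 4.45], [0.11, 2.69], [-2.54, 2.54]. Speed limits (rad/s): [2.39, 2.39, 3.01, 3.14, 3.14, 3.14].

INTERFACE

Orientations are given as a rotation vector (axis times angle).
In Python, from workcell import ctrl gives the robot as it stands. The module is installed in compiled form; this text tells all that it offers.
- The arm moves only by the tool servo_tool, never from a script. Its argument "rows" is a list of rows, each a list of 7 numbers: the turn, a rotation vector about the tool's x, y, z as a fraction of full scale, then the shift along the tool's x, y, z as a fraction of full scale, then the finger opening in mm, from 0 to 87.8. A call has 1 to 10 rows; each row is the pose to reach, as a shift and turn from the pose commanded when the call began, along the tool's axes at that moment; what a row does not reach only later rows make up. Full scale, the value 1, is 20 cm for a shift and 1.5 rad for a turn. A row lasts 1/8 s, in which the tool goes at most 62.5 mm and 10.7 degrees, less where a joint would pass 70% of its speed; a pose out of reach is approached as far as the arm can. A call with a number of a shift or a turn outside -1 to 1 is refused whole. A call with a gripper value outside its range is refused whole. The fingers move at their own pace and stop on an object; the grip force is fixed at half the most. Time passes only in rows, so rows that repeat a pose let the fingers close. It gives the time, the measured TCP pose, the force, the opening and the grip force at its end, in the units of the state.
- ctrl.get_obs(): the state, without advancing time (a new reading comes with each control period).
- ctrl.get_image(name): name is "scene" or "side" or "wrist"; returns (picture, depth): 420x560x3 uint8, red, green, blue; 420x560 float32, mm along the optical axis (not along the pixel's ray), 0 where there is no reading.
- ctrl.camera_info(name): a dict with "intrinsics" (3x3 intrinsics, pixels), "R" (3x3) and "t" (3): a world point X has camera coordinates R X + t. Camera axes: x right, y down, z forward; pixel columns grow to the right and rows downward; lengths in mm; the calibration is good to about 2 mm. A picture is of the moment at which its call begins: read the wrist's pose just before it. camera_info takes no time and is no camera call; for the wrist camera it gives the pose at the moment of the call.
- ctrl.close_job(): hands the job in; it is judged then, once.
The state is a dict: "t": time; "qpos": joint angles; "qvel": joint speeds; "joint_torque": joint torques, N m; "ee_pos": TCP position; "orientation": TCP orientation; "ft_force": force on the tool from outside, world axes, zero at the start; "moment": the same for the moment, N m; "width": finger opening in mm; "grasp_force": force on a finger pad.
Only numpy, scipy, OpenCV 4.12 (cv2) and the standard library are available. Lean on these libraries where they do the work, as an engineer would, in place of code of your own. Each camera call takes 0.05 s, during which the arm holds its last target. There are 200 camera calls.

TASK

The four washed pieces drip in the draining rack in the order in which they were used; the cook at the other side of the counter wants them the other way round. Move all four to the wooden prep tray in reverse order, one to a bay: the piece leftmost in the rack goes to the tray's rightmost bay, the next to the next, and so on. Leave each standing upright in the middle of its bay, tip none over on the way, and leave the stack of silicone cups and the small blue dish where they are.

Things in the scene. Friction and masses are not known exactly. Their poses are not given: they have to be found in the camera images.
- mould: green plastic rice mould, a closed rounded block 38 mm (its x) by 60 mm (its y), flat sides up to 50 mm, with three low round ridges across the top (55 mm high in all), about 70 g. Stands upright, roughly square to the rack with its long side along the row. Origin: centre of its underside. Grip across the 38 mm.
- cup: plain stainless steel tumbler, open at the top, 62 mm high, 45 mm across the foot and 49 mm across the rim, about 90 g. Stands upright. Origin: centre of its underside.
- eggcup: white ceramic egg cup on a stem: foot 44 mm across, narrow stem, open bowl with nearly straight sides 48 mm across from 28 to 64 mm height (grip it there), about 100 g. Stands upright. Origin: centre of its underside.
- tamper: solid turned wooden tamper standing on its broad end: foot 44 mm across up to 16 mm height, straight handle about 29 mm across from 22 to 64 mm height (grip it there), rounded top, 74 mm high, about 60 g. Origin: centre of its underside.
- pad_mould: identical thin white drip pad, 78 x 72 x 4 mm, fixed in one bay of the draining rack: the one on which the rice mould stands at the start. It stays in the rack, so it still marks that bay when the thing has gone. Origin: centre of its underside, 6 mm above the counter; the thing's foot is 4 mm higher.
- pad_cup: identical thin white drip pad, 78 x 72 x 4 mm, fixed in one bay of the draining rack: the one on which the steel tumbler stands at the start. It stays in the rack, so it still marks that bay when the thing has gone. Origin: centre of its underside, 6 mm above the counter; the thing's foot is 4 mm higher.
- pad_eggcup: identical thin white drip pad, 78 x 72 x 4 mm, fixed in one bay of the draining rack: the one on which the egg cup stands at the start. It stays in the rack, so it still marks that bay when the thing has gone. Origin: centre of its underside, 6 mm above the counter; the thing's foot is 4 mm higher.
- pad_tamper: identical thin white drip pad, 78 x 72 x 4 mm, fixed in one bay of the draining rack: the one on which the wooden tamper stands at the start. It stays in the rack, so it still marks that bay when the thing has gone. Origin: centre of its underside, 6 mm above the counter; the thing's foot is 4 mm higher.
- rack: draining rack, fixed: base 105 (x) x 345 (y) x 6 mm, four bays in a row parted by wire hoops 38 mm high; side wires 20 mm high along the long sides. Origin: centre of its underside, on the counter; y runs along the row, to the left seen from the robot (yaw up to 0.12 rad). Bay centres at y = -126, -42, 42, 126 mm, x = 0. Most finger room lies in front of and behind each thing (close along x).
- tray: wooden prep tray, fixed, empty, in front of or behind the rack: 100 (x) x 348 (y) mm, floor 5 mm above the counter, lips 11 mm high along the long sides; walls 18 mm high part four bays, each 78 (y) x 88 (x) mm. Origin: centre of its underside, on the counter; y runs along the row, to the left seen from the robot (yaw up to 0.12 rad). Bay centres at y = -126, -42, 42, 126 mm, x = 0.
- cups: bystander: stack of three beige silicone cups, 36 mm high and 55 mm across, loose, near the right-hand end of the tray. Origin: centre of its underside.
- dish: bystander: small blue ceramic dish, 64 mm across and 26 mm high, loose, near the left-hand end of the draining rack. Origin: centre of its underside.

How it is judged (in metres and radians):
At the end, for the whole second after the job is handed in: Every piece is in the tray bay that mirrors its bay in the rack (leftmost to rightmost and so on), its foot's centre within 15 mm of the bay's centre along and across the row, standing on the tray floor (height within 8 mm), upright within 0.15 rad, released and at rest (angle between each of mould, cup, eggcup, tamper's own z axis and vertical below 0.15 rad and linear speed of each of mould, cup, eggcup, tamper below 0.02 m/s and x of mould in the frame of tray between -0.015 and 0.015 m and z of mould in the frame of tray between -0.003 and 0.013 m and ((y of pad_mould in the frame of rack between -0.156 and -0.096 m and y of mould in the frame of tray between 0.111 and 0.141 m) or (y of pad_mould in the frame of rack between -0.072 and -0.012 m and y of mould in the frame of tray between 0.027 and 0.057 m) or (y of pad_mould in the frame of rack between 0.012 and 0.072 m and y of mould in the frame of tray between -0.057 and -0.027 m) or (y of pad_mould in the frame of rack between 0.096 and 0.156 m and y of mould in the frame of tray between -0.141 and -0.111 m)) and x of cup in the frame of tray between -0.015 and 0.015 m and z of cup in the frame of tray between -0.003 and 0.013 m and ((y of pad_cup in the frame of rack between -0.156 and -0.096 m and y of cup in the frame of tray between 0.111 and 0.141 m) or (y of pad_cup in the frame of rack between -0.072 and -0.012 m and y of cup in the frame of tray between 0.027 and 0.057 m) or (y of pad_cup in the frame of rack between 0.012 and 0.072 m and y of cup in the frame of tray between -0.057 and -0.027 m) or (y of pad_cup in the frame of rack between 0.096 and 0.156 m and y of cup in the frame of tray between -0.141 and -0.111 m)) and x of eggcup in the frame of tray between -0.015 and 0.015 m and z of eggcup in the frame of tray between -0.003 and 0.013 m and ((y of pad_eggcup in the frame of rack between -0.156 and -0.096 m and y of eggcup in the frame of tray between 0.111 and 0.141 m) or (y of pad_eggcup in the frame of rack between -0.072 and -0.012 m and y of eggcup in the frame of tray between 0.027 and 0.057 m) or (y of pad_eggcup in the frame of rack between 0.012 and 0.072 m and y of eggcup in the frame of tray between -0.057 and -0.027 m) or (y of pad_eggcup in the frame of rack between 0.096 and 0.156 m and y of eggcup in the frame of tray between -0.141 and -0.111 m)) and x of tamper in the frame of tray between -0.015 and 0.015 m and z of tamper in the frame of tray between -0.003 and 0.013 m and ((y of pad_tamper in the frame of rack between -0.156 and -0.096 m and y of tamper in the frame of tray between 0.111 and 0.141 m) or (y of pad_tamper in the frame of rack between -0.072 and -0.012 m and y of tamper in the frame of tray between 0.027 and 0.057 m) or (y of pad_tamper in the frame of rack between 0.012 and 0.072 m and y of tamper in the frame of tray between -0.057 and -0.027 m) or (y of pad_tamper in the frame of rack between 0.096 and 0.156 m and y of tamper in the frame of tray between -0.141 and -0.111 m))); the robot touches nothing.
It fails at once if a piece is tipped over (more than 1 rad) (angle between any of mould, cup, eggcup, tamper's own z axis and vertical above 1 rad).
It fails at once if the silicone cups or the blue dish are moved by more than 25 mm (distance of any of cups, dish from where it was at the start of the episode above 0.025 m).
It also fails if it takes over 96 s, if anything falls off the work surface, if the arm or the gripper's body presses on something with over 40 N, if the wrist force passes 120 N, or if a joint passes its speed limit or range.

## Working session

There is one attempt and no reset: what is moved stays moved. The work goes in short steps, Python scripts to look and compute and a tool call to move; the robot and the scene stay as the last step left them, time stands still between calls to the robot, and variables do not carry over. Pictures are saved under pics/ and viewed, at most 14 in all, crops included, and the job is handed in when it is done.

Besides the shell and the picture viewer there is one more tool, called after "Emit:" in YAML: its name, and indented under it one key for each argument. servo_tool: Moves the arm, as the interface text tells. Its arguments: {"type":"object","properties":{"rows":{"type":"array","items":{"type":"array","items":{"type":"number"}}}},"required":["rows"]}

```bash
mkdir -p pics; cat > h.py <<'E'
import numpy as np, cv2
from workcell import ctrl
def cloud(name):
    info=ctrl.camera_info(name); im,d=ctrl.get_image(name)
    K=np.array(info["intrinsics"]);R=np.array(info["R"]);t=np.array(info["t"])
    v,u=np.mgrid[:420,:560]
    P=np.stack([(u-K[0,2])/K[0,0]*d,(v-K[1,2])/K[1,1]*d,d],-1)
    X=(P-t)@R
    X[d<=0]=np.nan
    return im,X
E
python3 - <<'E'
from h import *
o=ctrl.get_obs();print(o)
print(ctrl.grasp_offset)
for n in("scene","side"):
    im,X=cloud(n);np.savez(n,im=im,X=X);cv2.imwrite(f"pics/{n}1.png",im[...,::-1])
    i=ctrl.camera_info(n);print(n,-np.array(i["R"]).T@i["t"])
E
```

```text
{'t': 0.0, 'qpos': array([-1.22299192e+00,  4.23817578e-01,  1.63066716e+00,  6.39173477e-06,
        1.08860568e+00, -1.90125113e-02]), 'qvel': array([ 0.00038516,  0.00035013, -0.00040613,  0.00022032,  0.00058706,
       -0.00031916]), 'joint_torque': array([-4.06301378e-04, -5.44633055e+01, -2.73667216e+01,  6.42993045e-02,
        2.26776511e-02, -9.77699688e-05]), 'ee_pos': array([ 223.9861153 , -582.9011266 ,  221.92519678]), 'orientation': array([-3.08744825e+00, -5.72695456e-01,  3.76082013e-04]), 'ft_force': array([-0.49241916,  0.09043282, -0.09699708]), 'moment': array([ 0.00418949, -0.01558654,  0.03750256]), 'grasp_force': 0.0, 'width': 87.96299530246526}
18.700000000000003
scene [ 902.03602919 -353.58161734  521.7462226 ]
side [ 156.00398155 -359.19218234  675.13593448]
```

View pics/scene1.png

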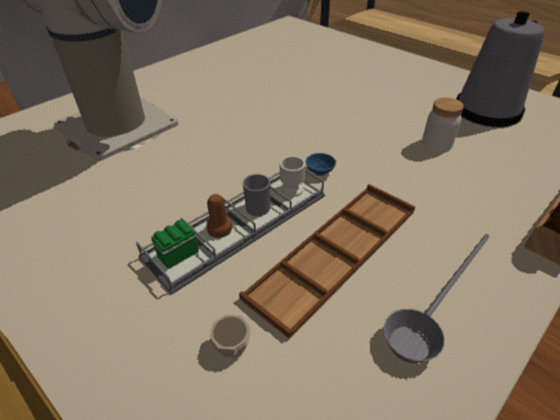

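View pics/side1.png

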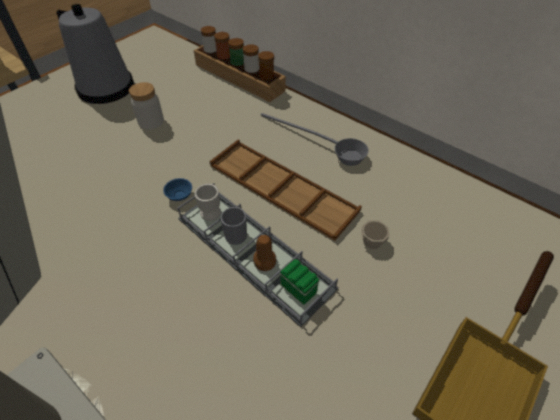

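The rack runs, left to right, eggcup (scene px 292,172), tumbler (257,195), tamper (217,215), mould (176,243). The tray is beyond it, the cups are near the tray's right end (230,335) and the dish is by the rack's left end (320,165). Next I'll measure their positions.

```bash
cat > m.py <<'E'
from h import *
def comp(im,X,seed,m):
    n,l=cv2.connectedComponents(m.astype(np.uint8)); return l==l[seed[1],seed[0]]
S={"scene":dict(tray=(372,215),mould=(176,250),tamper=(217,222),cup=(257,200),egg=(292,178),dish=(320,165),cups=(222,343)),
   "side":dict(tray=(265,190),mould=(300,287),tamper=(263,250),cup=(238,228),egg=(207,203),dish=(178,190),cups=(375,240))}
def rect(p):
    (c,s,a)=cv2.minAreaRect(p.astype(np.float32)); 
    if s[0]>s[1]: s=s[::-1];a+=90
    return np.round(c,1),np.round(s,1),round((a+0)%180-90 if True else a,2)
for n,s in S.items():
    f=np.load(n+".npz");im,X=f["im"],f["X"];h=cv2.cvtColor(im,cv2.COLOR_RGB2HSV);z=X[...,2]
    tm=(h[...,1]>90)&(h[...,0]<20)&(z>1)&(z<25)
    x,y=X[...,0],X[...,1]
    tm=cv2.morphologyEx(tm.astype(np.uint8),cv2.MORPH_CLOSE,np.ones((3,3)))>0
    t=comp(im,X,s["tray"],tm)&np.isfinite(z); 
    # rim only
    r=t&(z>8)
    print(n,"tray",rect(X[t][:,:2]),"rim",rect(X[r][:,:2]),np.percentile(z[t],[2,50,98]).round(1))
    # rack: non-table region
    for k in("mould","tamper","cup","egg","dish","cups"):
        u,v=s[k]; c=X[v,u]; near=np.hypot(x-c[0],y-c[1])<55
        zt={"mould":50,"tamper":60,"cup":60,"egg":60,"dish":15,"cups":28}[k]
        m=near&(z>zt)&(z<100)
        if m.sum()<5: print(k,"few",c);continue
        p=X[m]; q=p[:,:2]; (cc,rr)=cv2.minEnclosingCircle(q.astype(np.float32))
        print(k,c.round(1),m.sum(),"med",np.median(p,0).round(1),"circ",np.round(cc,1),round(rr,1),"rect",rect(q),"zmax",np.percentile(p[:,2],98).round(1))
    c=X[s["cup"][1],s["cup"][0]]
    g=(z>3)&(z<34)&(np.hypot(x-c[0],y-c[1])<260)
    e=X[s["egg"][1],s["egg"][0]]
    sat=(h[...,1]<110)
    g=cv2.morphologyEx((g&~t).astype(np.uint8),cv2.MORPH_CLOSE,np.ones((5,5)))>0
    l=comp(im,X,[s["cup"][0],s["cup"][1]+18],g)&(z>3)&(z<34)
    cv2.imwrite(f"pics/m_{n}.png",(l*255).astype(np.uint8))
    print("rack",l.sum(),rect(X[l][:,:2]))
E
python3 m.py
```

```text
scene tray (array([640. ,  40.3]), array([107. , 350.6]), -88.05) rim (array([642.4,  40.5]), array([102. , 350.6]), -87.94) [ 3.4  5.6 18.6]
mould [ 482.2 -159.8   43.8] 862 med [ 470.7 -153.2   60.8] circ [ 464.8 -149.9] 35.2 rect (array([ 464.7, -149.9]), array([39.5, 60.1]), 85.23) zmax 66.1
tamper [477.3 -73.6  41. ] 317 med [474.8 -70.1  76.5] circ [474.8 -90.4] 38.3 rect (array([468.1, -90.1]), array([30. , 76.1]), 89.19) zmax 84.9
cup [493.8   4.   50.9] 350 med [476.7  18.6  67.7] circ [476.4  19.2] 25.3 rect (array([476.9,  19.5]), array([47.7, 48.3]), -84.65) zmax 72.7
egg [500.9  85.8  56.8] 410 med [484.7  96.3  69.1] circ [490.2  78.6] 47.6 rect (array([481.8,  80.7]), array([48.5, 90.6]), 78.66) zmax 75.0
dish [470.8 205.    7.4] 328 med [475.2 202.8  22.4] circ [479.2 194.8] 32.9 rect (array([480.2, 195.2]), array([60.9, 64.5]), -48.58) zmax 26.8
cups [ 653.7 -211.1   37.5] 1167 med [ 649.8 -194.3   36.9] circ [ 647.1 -193.2] 27.3 rect (array([ 647.4, -192.9]), array([50.8, 51.4]), -53.12) zmax 38.9
rack 6328 (array([478.7, -14.3]), array([111.5, 371.6]), 86.84)
side 
[... 400 characters left out ...]
rray([33.6, 75.5]), 89.32) zmax 85.7
cup [ 4.641e+02 -1.000e-01  6.360e+01] 282 med [473.1  19.7  69.6] circ [468.3  -4.7] 51.4 rect (array([474.8,  -4.3]), array([48.4, 99.1]), -84.69) zmax 76.6
egg [468.3  87.8  65.7] 383 med [480.1  93.6  70. ] circ [473.1  81.2] 48.8 rect (array([480.9,  81.5]), array([46.4, 93.8]), 87.91) zmax 75.9
dish [482.8 206.9   8.1] 324 med [481.2 208.4  23.2] circ [476.  197.6] 32.9 rect (array([476.5, 197.6]), array([60.4, 63.5]), 49.72) zmax 28.4
cups [ 624.7 -203.1   36.7] 509 med [ 641.7 -192.2   37. ] circ [ 644.9 -191. ] 27.3 rect (array([ 644.7, -191.2]), array([51.1, 51.9]), -5.94) zmax 39.3
rack 5708 (array([475.5, -25. ]), array([131.7, 367.3]), 87.97)
```

```bash
cat > go.py <<'E'
# usage: go(start(x,y,z,a), targets[(x,y,z,a)]) ; a = world angle of tool y
import numpy as np
def rows(s,ts):
    x,y,z,a=s; tx=np.array([-np.sin(a),np.cos(a)]);ty=np.array([np.cos(a),np.sin(a)])
    out=[]
    for t in ts:
        d=np.array(t[:2])-[x,y]
        out.append([0,0,round((a-t[3])/1.5,3)]+[round(float(v)/200,3) for v in (d@tx,d@ty,z-t[2])])
    return out
def cur():
    from workcell import ctrl
    from scipy.spatial.transform import Rotation as R
    o=ctrl.get_obs();m=R.from_rotvec(o["orientation"]).as_matrix()
    return (*o["ee_pos"],np.arctan2(m[1,1],m[0,1])),m
E
python3 - <<'E'
from go import *
s,m=cur();print(s,m.round(3))
s=(224.2,-583.4,222.7,s[3])
w=(343,-366,180,-.64);e=(462.5,-149.2,130,-.085)
print(rows(s,[w]),rows(w,[e]))
E
```

```text
(np.float64(223.99883745751504), np.float64(-582.9250008349234), np.float64(221.98906214317515), np.float64(-1.2040445072516386)) [[ 0.933  0.359 -0.   ]
 [ 0.359 -0.933  0.001]
 [ 0.    -0.001 -1.   ]]
[[0, 0, np.float64(-0.376), 0.944, -0.802, 0.213]] [[0, 0, -0.37, 1.226, -0.168, 0.25]]
```

Emit:
servo_tool:
  rows:
    - [0,0,-0.376,0.944,-0.802,0.213,70]
    - [0,0,-0.376,0.944,-0.802,0.213,70]
    - [0,0,-0.376,0.944,-0.802,0.213,70]
    - [0,0,-0.376,0.944,-0.802,0.213,70]
    - [0,0,-0.376,0.944,-0.802,0.213,70]
    - [0,0,-0.376,0.944,-0.802,0.213,70]

```text
t: 0.85
ee_pos: [343.1, -366.3, 180.2]
orientation: [2.806, 1.411, -0.0]
ft_force: [-0.8, -0.7, 0.9]
width: 69.9
grasp_force: 0.0
```

Emit:
servo_tool:
  rows:
    - [0,0,-0.37,0.98,-0.134,0.2,70]
    - [0,0,-0.37,0.98,-0.134,0.2,70]
    - [0,0,-0.37,0.98,-0.134,0.2,70]
    - [0,0,-0.37,0.98,-0.134,0.2,70]
    - [0,0,-0.37,0.98,-0.134,0.2,70]
    - [0,0,-0.37,0.98,-0.134,0.2,70]

```text
t: 1.6
ee_pos: [438.2, -194.5, 140.4]
orientation: [2.316, 2.121, -0.0]
ft_force: [-0.1, -0.3, 0.4]
width: 69.8
grasp_force: 0.0
```

```bash
python3 - <<'E'
from go import *
s,m=cur();print(np.round(s,3))
print(rows(s,[(462.5,-149.2,130,-.085),(462.5,-149.2,33,-.085)]))
E
```

```text
[ 4.38229e+02 -1.94498e+02  1.40406e+02 -8.80000e-02]
[[0, 0, np.float64(-0.002), 0.236, 0.101, 0.052], [0, 0, np.float64(-0.002), 0.236, 0.101, 0.537]]
```

Emit:
servo_tool:
  rows:
    - [0,0,-0.002,0.236,0.101,0.05,70]
    - [0,0,-0.002,0.236,0.101,0.05,70]
    - [0,0,-0.002,0.236,0.101,0.2,70]
    - [0,0,-0.002,0.236,0.101,0.35,70]
    - [0,0,-0.002,0.236,0.101,0.537,70]
    - [0,0,-0.002,0.236,0.101,0.537,70]
    - [0,0,-0.002,0.236,0.101,0.537,20]
    - [0,0,-0.002,0.236,0.101,0.537,20]
    - [0,0,-0.002,0.236,0.101,0.537,20]
    - [0,0,-0.002,0.236,0.101,0.537,20]

```text
t: 2.85
ee_pos: [463.2, -147.6, 33.5]
orientation: [2.309, 2.128, 0.001]
ft_force: [-0.5, -0.6, 7.7]
width: 37.6
grasp_force: 30.0
```

```bash
python3 - <<'E'
from go import *
from h import *
s,m=cur();print(np.round(s,3),ctrl.get_obs()["width"],ctrl.get_obs()["grasp_force"])
im,_=cloud("wrist");cv2.imwrite("pics/w1.png",im[...,::-1])
im,_=cloud("side");cv2.imwrite("pics/s2.png",cv2.resize(im[130:330,150:430,::-1],None,fx=2,fy=2))
E
```

```text
[ 4.63176e+02 -1.47606e+02  3.35310e+01 -8.20000e-02] 37.63957449690516 30.001208782196045
```

View pics/s2.png

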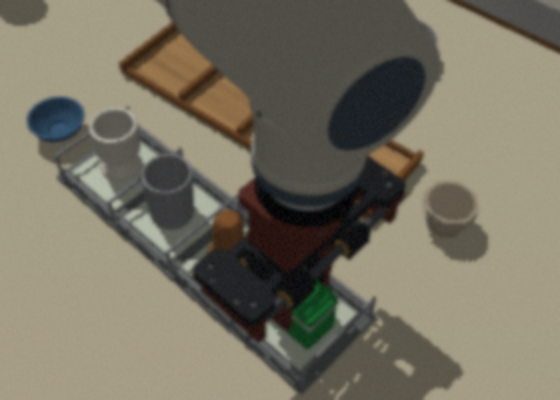

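The mould is gripped (width 37.6 mm), with the side view showing it at (313,315) between the fingers.

```bash
python3 - <<'E'
from go import *
s,m=cur()
w=(550,10,130,-.02);e=(636.9,167,130,.033)
print(rows(s,[(s[0],s[1],130,s[3]),w]),rows(w,[e,e[:2]+(29.5,e[3])]))
E
```

```text
[[0, 0, np.float64(0.0), 0.0, 0.0, -0.482], [0, 0, np.float64(-0.041), 0.821, 0.368, -0.482]] [[0, 0, -0.035, 0.794, 0.419, 0.0], [0, 0, -0.035, 0.794, 0.419, 0.502]]
```

Emit:
servo_tool:
  rows:
    - [0,0,0,0,0,-0.2,20]
    - [0,0,0,0,0,-0.4,20]
    - [0,0,0,0,0,-0.482,20]
    - [0,0,0,0,0,-0.482,20]
    - [0,0,-0.01,0.2,0.09,-0.482,20]
    - [0,0,-0.02,0.4,0.18,-0.482,20]
    - [0,0,-0.03,0.6,0.27,-0.482,20]
    - [0,0,-0.041,0.821,0.368,-0.482,20]
    - [0,0,-0.041,0.821,0.368,-0.482,20]

```text
t: 4.08
ee_pos: [549.8, 12.6, 127.2]
orientation: [-2.239, -2.202, 0.001]
ft_force: [-0.6, 0.4, -1.0]
width: 37.7
grasp_force: 30.0
```

Emit:
servo_tool:
  rows:
    - [0,0,-0.01,0.2,0.1,0,20]
    - [0,0,-0.02,0.4,0.2,0,20]
    - [0,0,-0.03,0.6,0.3,0,20]
    - [0,0,-0.035,0.794,0.419,0,20]
    - [0,0,-0.035,0.794,0.419,0,20]
    - [0,0,-0.035,0.794,0.419,0.2,20]
    - [0,0,-0.035,0.794,0.419,0.4,20]
    - [0,0,-0.035,0.794,0.419,0.4,20]

```text
t: 5.08
ee_pos: [632.3, 164.8, 44.9]
orientation: [-2.184, -2.252, 0.013]
ft_force: [-0.6, -0.0, -0.0]
width: 37.7
grasp_force: 30.0
```

```bash
python3 - <<'E'
from go import *
s,m=cur();print(np.round(s,3))
print(rows(s,[(636.9,167,29.5,.033)]))
E
```

```text
[6.32312e+02 1.64780e+02 4.49050e+01 3.10000e-02]
[[0, 0, np.float64(-0.001), 0.01, 0.023, 0.077]]
```

Emit:
servo_tool:
  rows:
    - [0,0,0,0.01,0.02,0,20]
    - [0,0,0,0.01,0.02,0.04,20]
    - [0,0,0,0.01,0.02,0.077,20]
    - [0,0,0,0.01,0.02,0.077,20]

```text
t: 5.58
ee_pos: [639.9, 169.3, 33.3]
orientation: [-2.185, -2.256, 0.001]
ft_force: [0.3, -1.3, -0.8]
width: 37.4
grasp_force: 30.0
```

```bash
python3 - <<'E'
from go import *
from workcell import ctrl
s,m=cur();print(np.round(s,3),ctrl.get_obs()["ft_force"],m.round(3))
print(rows(s,[(636.9,167,29.5,.033)]))
E
```

```text
[6.39917e+02 1.69263e+02 3.33480e+01 3.20000e-02] [ 0.26694959 -1.34116379 -0.79815197] [[-0.032  0.999 -0.001]
 [ 0.999  0.032 -0.   ]
 [-0.    -0.001 -1.   ]]
[[0, 0, np.float64(-0.001), -0.011, -0.015, 0.019]]
```

Emit:
servo_tool:
  rows:
    - [0,0,0,-0.011,-0.015,0.005,20]
    - [0,0,0,-0.011,-0.015,0.01,20]
    - [0,0,0,-0.011,-0.015,0.015,20]
    - [0,0,0,-0.011,-0.015,0.015,20]
    - [0,0,0,-0.011,-0.015,0.015,20]

```text
t: 6.2
ee_pos: [637.5, 167.1, 30.7]
orientation: [2.185, 2.257, 0.0]
ft_force: [0.6, 0.9, -1.7]
width: 38.0
grasp_force: 30.0
```

Emit:
servo_tool:
  rows:
    - [0,0,0,0,0,0.008,20]
    - [0,0,0,0,0,0.008,20]
    - [0,0,0,0,0,0.008,20]
    - [0,0,0,0,0,0.008,65]
    - [0,0,0,0,0,0.008,65]
    - [0,0,0,0,0,0.008,65]
    - [0,0,0,0,0,-0.2,65]
    - [0,0,0,0,0,-0.5,65]
    - [0,0,0,0,0,-0.5,65]

```text
t: 7.32
ee_pos: [640.9, 168.0, 136.0]
orientation: [2.182, 2.253, 0.013]
ft_force: [-0.1, -0.6, 0.2]
width: 64.9
grasp_force: 0.0
```

```bash
python3 - <<'E'
from go import *
from h import *
im,X=cloud("side");z=X[...,2];h=cv2.cvtColor(im,cv2.COLOR_RGB2HSV)
g=(h[...,0]>50)&(h[...,0]<80)&(h[...,1]>150)&(z>52)&(z<70);p=X[g];print(len(p),cv2.minAreaRect(p[:,:2].astype(np.float32)),np.percentile(z[g],98))
s,m=cur();print(np.round(s,3))
T=(467,-70)
w=(550,50,130,-.02);e=T+(130,-.08)
print(rows(s,[w]),rows(w,[e,T+(35,-.08)]))
E
```

```text
264 ((632.4693603515625, 161.50140380859375), (51.85360336303711, 34.302181243896484), 87.20913696289062) 61.82484299955531
[6.39030e+02 1.67439e+02 1.33313e+02 3.20000e-02]
[[0, 0, np.float64(0.035), -0.573, -0.464, 0.017]] [[0, 0, 0.04, -0.608, -0.403, 0.0], [0, 0, 0.04, -0.608, -0.403, 0.475]]
```

Emit:
servo_tool:
  rows:
    - [0,0,0.01,-0.2,-0.15,0,65]
    - [0,0,0.02,-0.4,-0.3,0,65]
    - [0,0,0.035,-0.573,-0.464,0.017,65]
    - [0,0,0.035,-0.573,-0.464,0.017,65]
    - [0,0,0.035,-0.573,-0.464,0.017,65]

```text
t: 8.0
ee_pos: [548.5, 49.7, 126.7]
orientation: [-2.244, -2.198, 0.0]
ft_force: [0.4, 0.1, -0.2]
width: 65.3
grasp_force: 0.0
```

Emit:
servo_tool:
  rows:
    - [0,0,0.02,-0.2,-0.13,0,65]
    - [0,0,0.04,-0.4,-0.27,0,65]
    - [0,0,0.04,-0.608,-0.403,0,65]
    - [0,0,0.04,-0.608,-0.403,0,65]
    - [0,0,0.04,-0.608,-0.403,0,65]
    - [0,0,0.04,-0.608,-0.403,0,65]

```text
t: 8.75
ee_pos: [466.5, -69.4, 127.3]
orientation: [2.307, 2.132, 0.001]
ft_force: [-0.6, -0.1, -0.7]
width: 64.9
grasp_force: 0.0
```

```bash
python3 - <<'E'
from go import *
from h import *
s,m=cur();print(np.round(s,3))
im,X=cloud("wrist");cv2.imwrite("pics/w2.png",im[...,::-1]);np.savez("w2",im=im,X=X)
print(rows(s,[(467,-70,35,-.08)]))
E
```

```text
[ 4.66505e+02 -6.94180e+01  1.27265e+02 -7.90000e-02]
[[0, 0, np.float64(0.001), -0.003, 0.003, 0.461]]
```

View pics/w2.png

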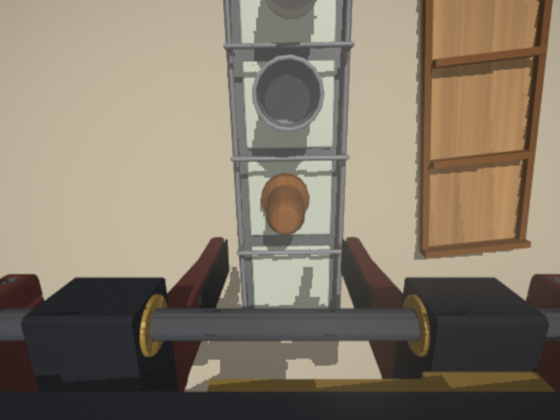

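The wrist view shows the tamper (285,205) on the mid-line of the fingers, the tumbler (289,92) beyond it and the tray at right. I'll take its position and the tumbler's from this depth image.

```bash
python3 - <<'E'
from h import *
from go import *
f=np.load("w2.npz");im,X=f["im"],f["X"];z=X[...,2];x,y=X[...,0],X[...,1]
h=cv2.cvtColor(im,cv2.COLOR_RGB2HSV)
v,u=np.mgrid[:420,:560]
g=(abs(u-285)<40)&(abs(v-205)<45)&(h[...,1]>100)
for lo,hi in((12,25),(60,90),(76,90)):
    p=X[g&(z>lo)&(z<hi)]
    if len(p): print(lo,len(p),p.min(0).round(1),p.max(0).round(1))
g=(abs(u-289)<50)&(abs(v-92)<46)&(z>69)&(z<80);p=X[g];print(len(p),cv2.minEnclosingCircle(p[:,:2].astype(np.float32)))
# tray walls
g=(u>405)&(h[...,1]>110)&(z>7)&(z<25)&(v<265)
p=X[g];print("tray",p.min(0).round(1),p.max(0).round(1),cv2.minAreaRect(p[:,:2].astype(np.float32)))
E
```

```text
12 48 [451.3 -50.2  16.5] [482.2 -42.5  25. ]
60 1166 [452.8 -74.3  60.1] [480.2 -49.5  87.1]
76 972 [453.8 -74.3  76. ] [479.4 -49.9  87.1]
1135 ((474.41717529296875, 20.272441864013672), 24.404294967651367)
tray [ 588.8 -134.8    7. ] [695.9  86.8  22. ] ((642.9026489257812, -22.443649291992188), (101.16452026367188, 222.058837890625), 1.9682588577270508)
```

Emit:
servo_tool:
  rows:
    - [0,0,0,0,0,0.1,65]
    - [0,0,0,0,0,0.25,65]
    - [0,0,0,-0.003,0.003,0.461,65]
    - [0,0,0,-0.003,0.003,0.461,65]
    - [0,0,0,-0.003,0.003,0.461,65]
    - [0,0,0,-0.003,0.003,0.461,15]
    - [0,0,0,-0.003,0.003,0.461,15]
    - [0,0,0,-0.003,0.003,0.461,15]
    - [0,0,0,-0.003,0.003,0.461,15]
    - [0,0,0,-0.003,0.003,0.461,15]

```text
t: 10.05
ee_pos: [466.1, -71.1, 35.4]
orientation: [2.309, 2.13, 0.001]
ft_force: [-0.5, 0.2, 6.2]
width: 28.7
grasp_force: 30.0
```

```bash
python3 - <<'E'
from go import *
s,m=cur();print(np.round(s,3))
w=(553,10,130,-.02);e=(639.6,83,130,.033)
print(rows(s,[(s[0],s[1],130,s[3]),w]),rows(w,[e,e[:2]+(s[2]-4,e[3])]))
E
```

```text
[ 4.66083e+02 -7.10820e+01  3.54380e+01 -8.10000e-02]
[[0, 0, np.float64(0.0), 0.0, 0.0, -0.473], [0, 0, np.float64(-0.04), 0.439, 0.401, -0.473]] [[0, 0, -0.035, 0.374, 0.426, 0.0], [0, 0, -0.035, 0.374, 0.426, 0.493]]
```

The wrist data puts the tamper's axis at y ≈ -65. The fixed-camera medians were biased towards the cameras, so the piece sits about 6 mm ahead of the TCP in y. I'll allow for that when placing.

Emit:
servo_tool:
  rows:
    - [0,0,0,0,0,-0.15,15]
    - [0,0,0,0,0,-0.35,15]
    - [0,0,0,0,0,-0.473,15]
    - [0,0,0,0,0,-0.473,15]
    - [0,0,-0.01,0.15,0.13,-0.473,15]
    - [0,0,-0.02,0.3,0.26,-0.473,15]
    - [0,0,-0.04,0.409,0.401,-0.473,15]
    - [0,0,-0.04,0.409,0.401,-0.473,15]
    - [0,0,-0.04,0.409,0.401,-0.473,15]

```text
t: 11.18
ee_pos: [550.7, 3.9, 128.1]
orientation: [-2.243, -2.197, 0.004]
ft_force: [-0.4, 0.6, 0.2]
width: 29.1
grasp_force: 30.0
```

Emit:
servo_tool:
  rows:
    - [0,0,-0.01,0.13,0.15,0,15]
    - [0,0,-0.02,0.26,0.3,0,15]
    - [0,0,-0.035,0.374,0.426,0,15]
    - [0,0,-0.035,0.374,0.426,0,15]
    - [0,0,-0.035,0.374,0.426,0.2,15]
    - [0,0,-0.035,0.374,0.426,0.4,15]
    - [0,0,-0.035,0.374,0.426,0.4,15]
    - [0,0,-0.035,0.374,0.426,0.4,15]

```text
t: 12.18
ee_pos: [639.0, 76.4, 50.7]
orientation: [2.187, 2.255, 0.0]
ft_force: [-0.5, 0.2, -0.7]
width: 28.9
grasp_force: 30.0
```

```bash
python3 - <<'E'
from go import *
s,m=cur();print(np.round(s,3))
print(rows(s,[(639.8,77,31,.033)]))
E
```

```text
[6.38957e+02 7.63790e+01 5.06600e+01 3.10000e-02]
[[0, 0, np.float64(-0.001), 0.003, 0.004, 0.098]]
```

Emit:
servo_tool:
  rows:
    - [0,0,0,0.003,0.004,0.05,15]
    - [0,0,0,0.003,0.004,0.09,15]
    - [0,0,0,0.003,0.004,0.1,15]
    - [0,0,0,0.003,0.004,0.1,15]
    - [0,0,0,0.003,0.004,0.1,65]
    - [0,0,0,0.003,0.004,0.1,65]
    - [0,0,0,0.003,0.004,0.1,65]
    - [0,0,0,0.003,0.004,-0.1,65]
    - [0,0,0,0.003,0.004,-0.4,65]
    - [0,0,0,0.003,0.004,-0.4,65]

```text
t: 13.42
ee_pos: [643.3, 78.1, 134.6]
orientation: [2.182, 2.253, 0.011]
ft_force: [0.6, -0.5, 0.2]
width: 65.3
grasp_force: 0.0
```

```bash
python3 - <<'E'
from go import *
s,m=cur();print(np.round(s,3))
w=(550,45,130,-.02);e=(475,20,130,-.08)
print(rows(s,[w,e]))
E
```

```text
[6.43251e+02 7.81360e+01 1.34640e+02 3.20000e-02]
[[0, 0, np.float64(0.035), -0.151, -0.471, 0.023], [0, 0, np.float64(0.075), -0.264, -0.85, 0.023]]
```

Emit:
servo_tool:
  rows:
    - [0,0,0.015,-0.06,-0.2,0.02,65]
    - [0,0,0.035,-0.12,-0.4,0.02,65]
    - [0,0,0.055,-0.2,-0.6,0.02,65]
    - [0,0,0.075,-0.26,-0.835,0.02,65]
    - [0,0,0.075,-0.26,-0.835,0.02,65]
    - [0,0,0.075,-0.26,-0.835,0.02,65]
    - [0,0,0.075,-0.26,-0.835,0.02,65]

```text
t: 14.3
ee_pos: [476.0, 20.7, 125.6]
orientation: [2.308, 2.13, 0.001]
ft_force: [-0.1, 0.1, -0.3]
width: 64.8
grasp_force: 0.0
```

```bash
cat > wl.py <<'E'
import sys
from h import *
from go import *
n=sys.argv[1]
s,m=cur();print(np.round(s,3))
im,X=cloud("wrist");cv2.imwrite(f"pics/{n}.png",im[...,::-1]);z=X[...,2]
def rim(cx,cy,lo,hi,r=38):
    g=(np.hypot(X[...,0]-cx,X[...,1]-cy)<r)&(z>lo)&(z<hi);p=X[g]
    if len(p)>5:
        q=p[:,:2];print((cx,cy),len(p),"circ",cv2.minEnclosingCircle(q.astype(np.float32)),q.min(0).round(1),q.max(0).round(1),"zmax",p[:,2].max().round(1))
rim(475,20,69,80);rim(481,104,70,80);rim(639.6,83,62,90);rim(642.4,-1,57,75);rim(636.9,167,45,70)
print(rows(s,[tuple(map(float,a.split(","))) for a in sys.argv[2:]]))
E
python3 wl.py w3 475,20,34,-.08
```

```text
[ 4.76032e+02  2.06830e+01  1.25643e+02 -8.00000e-02]
(475, 20) 898 circ ((474.3397216796875, 20.417661666870117), 24.389066696166992) [450.1  -3.8] [498.2  44.5] zmax 75.0
(481, 104) 1407 circ ((483.471435546875, 102.9073486328125), 23.880924224853516) [459.9  79.1] [507.  126.4] zmax 77.6
(639.6, 83) 1871 circ ((636.920166015625, 84.7664794921875), 14.72518253326416) [622.4  70.4] [648.2  98.8] zmax 82.4
(636.9, 167) 2712 circ ((636.3599243164062, 149.40499877929688), 23.66718292236328) [616.1 134.7] [656.  163.1] zmax 63.8
[[0, 0, np.float64(-0.0), -0.004, -0.005, 0.458]]
```

View pics/w3.png

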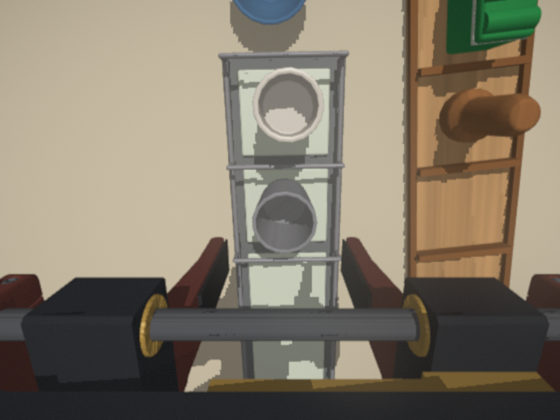

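The tamper (490,112) stands upright in the tray at about (637,85), the mould is in its end bay (495,20), and the tumbler (285,215) is centred between the fingers.

Emit:
servo_tool:
  rows:
    - [0,0,0,-0.003,-0.006,0.1,65]
    - [0,0,0,-0.003,-0.006,0.25,65]
    - [0,0,0,-0.003,-0.006,0.4,65]
    - [0,0,0,-0.003,-0.006,0.458,65]
    - [0,0,0,-0.003,-0.006,0.458,65]
    - [0,0,0,-0.003,-0.006,0.458,30]
    - [0,0,0,-0.003,-0.006,0.458,30]
    - [0,0,0,-0.003,-0.006,0.458,30]
    - [0,0,0,-0.003,-0.006,0.458,30]

```text
t: 15.48
ee_pos: [474.3, 19.9, 34.9]
orientation: [2.308, 2.129, 0.003]
ft_force: [0.8, -0.1, 6.6]
width: 47.4
grasp_force: 30.0
```

```bash
python3 - <<'E'
from go import *
s,m=cur();print(np.round(s,3))
e=(642.4,-1)
print(rows(s,[(s[0],s[1],130,s[3]),e+(130,.033),e+(50,.033)]))
E
```

```text
[ 4.74293e+02  1.99400e+01  3.48790e+01 -8.10000e-02]
[[0, 0, np.float64(0.0), 0.0, 0.0, -0.476], [0, 0, np.float64(-0.076), -0.037, 0.846, -0.476], [0, 0, np.float64(-0.076), -0.037, 0.846, -0.076]]
```

Emit:
servo_tool:
  rows:
    - [0,0,0,0,0,-0.15,30]
    - [0,0,0,0,0,-0.35,30]
    - [0,0,0,0,0,-0.476,30]
    - [0,0,-0.02,-0.01,0.2,-0.476,30]
    - [0,0,-0.04,-0.02,0.4,-0.476,30]
    - [0,0,-0.06,-0.03,0.65,-0.476,30]
    - [0,0,-0.076,-0.037,0.846,-0.476,30]
    - [0,0,-0.076,-0.037,0.846,-0.476,30]
    - [0,0,-0.076,-0.037,0.846,-0.25,30]
    - [0,0,-0.076,-0.037,0.846,-0.076,30]

```text
t: 16.73
ee_pos: [639.3, -0.9, 47.9]
orientation: [-2.183, -2.257, 0.002]
ft_force: [-0.1, -0.2, -0.4]
width: 47.2
grasp_force: 30.0
```

Emit:
servo_tool:
  rows:
    - [0,0,0,0,0,0,30]
    - [0,0,0,0,0,0,30]
    - [0,0,0,0,0,0,30]

```text
t: 17.1
ee_pos: [642.4, -1.0, 51.1]
orientation: [2.183, 2.257, 0.003]
ft_force: [-0.3, -0.3, -0.4]
width: 47.1
grasp_force: 30.0
```

```bash
python3 - <<'E'
from go import *
s,m=cur();print(np.round(s,3))
print(rows(s,[(642.4,-1,30,.033)]))
E
```

```text
[ 6.42366e+02 -1.03600e+00  5.11240e+01  3.30000e-02]
[[0, 0, np.float64(0.0), 0.0, 0.0, 0.106]]
```

Emit:
servo_tool:
  rows:
    - [0,0,0,0,0,0.05,30]
    - [0,0,0,0,0,0.09,30]
    - [0,0,0,0,0,0.105,30]
    - [0,0,0,0,0,0.105,30]
    - [0,0,0,0,0,0.105,30]
    - [0,0,0,0,0,0.105,70]
    - [0,0,0,0,0,0.105,70]
    - [0,0,0,0,0,0.105,70]
    - [0,0,0,0,0,-0.15,70]
    - [0,0,0,0,0,-0.4,70]

```text
t: 18.35
ee_pos: [640.7, -1.0, 129.4]
orientation: [-2.183, -2.257, 0.002]
ft_force: [0.0, 0.5, 0.5]
width: 70.2
grasp_force: 0.0
```

```bash
python3 - <<'E'
from go import *
s=(642.4,-1,131,.033)
e=(482.5,102.5,130,-.08)
print(cur()[0],rows(s,[e]))
E
```

```text
(np.float64(640.7115614920745), np.float64(-1.0434134506290735), np.float64(129.4381702241648), np.float64(0.03350123203160187)) [[0, 0, 0.075, 0.544, -0.782, 0.005]]
```

Emit:
servo_tool:
  rows:
    - [0,0,0.02,0.14,-0.2,0,70]
    - [0,0,0.04,0.28,-0.4,0,70]
    - [0,0,0.06,0.42,-0.6,0,70]
    - [0,0,0.075,0.544,-0.782,0,70]
    - [0,0,0.075,0.544,-0.782,0,70]
    - [0,0,0.075,0.544,-0.782,0,70]
    - [0,0,0.075,0.544,-0.782,0,70]

```text
t: 19.23
ee_pos: [482.7, 102.0, 129.3]
orientation: [2.308, 2.131, 0.001]
ft_force: [-0.5, -1.0, -0.9]
width: 69.9
grasp_force: 0.0
```

```bash
python3 wl.py w4 482.5,102.5,37,-.08
```

```text
[ 4.82727e+02  1.02032e+02  1.29344e+02 -8.00000e-02]
(481, 104) 1095 circ ((483.48486328125, 103.00521087646484), 24.013547897338867) [459.6  79.3] [506.7 126.6] zmax 77.5
(639.6, 83) 1393 circ ((636.7589721679688, 85.11569213867188), 14.417320251464844) [623.   71.1] [649.5  99.1] zmax 82.3
(636.9, 167) 4865 circ ((634.026611328125, 165.33868408203125), 34.6135139465332) [615.3 134.8] [655.1 195.9] zmax 63.7
[[0, 0, np.float64(0.0), 0.002, -0.001, 0.462]]
```

View pics/w4.png

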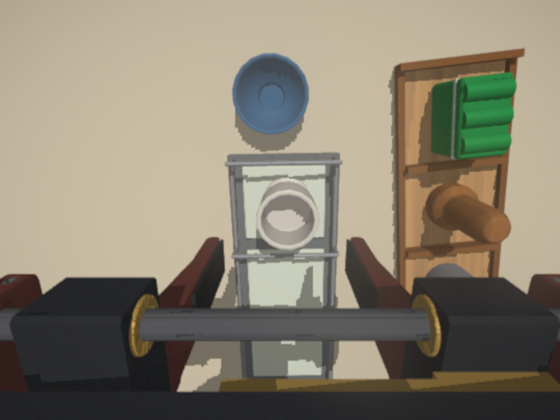

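The egg cup (287,215) is centred between the fingers. The mould (475,115) and tamper (468,215) stand upright, and the dish is clear.

Emit:
servo_tool:
  rows:
    - [0,0,0,0.004,0.002,0.1,70]
    - [0,0,0,0.004,0.002,0.25,70]
    - [0,0,0,0.004,0.002,0.4,70]
    - [0,0,0,0.004,0.002,0.46,70]
    - [0,0,0,0.004,0.002,0.46,70]
    - [0,0,0,0.004,0.002,0.46,30]
    - [0,0,0,0.004,0.002,0.46,30]
    - [0,0,0,0.004,0.002,0.46,30]
    - [0,0,0,0.004,0.002,0.46,30]

```text
t: 20.4
ee_pos: [482.9, 103.4, 38.1]
orientation: [2.306, 2.131, 0.003]
ft_force: [1.9, -0.4, 6.9]
width: 47.3
grasp_force: 30.0
```

```bash
python3 - <<'E'
from go import *
s,m=cur();print(np.round(s,3))
w=(563,8,132,-.02);e=(645.2,-85)
print(rows(s,[(s[0],s[1],132,s[3]),w]),rows(w,[e+(132,.033),e+(52,.033)]))
E
```

```text
[ 4.82887e+02  1.03392e+02  3.80930e+01 -7.90000e-02]
[[0, 0, np.float64(0.0), 0.0, 0.0, -0.47], [0, 0, np.float64(-0.039), -0.444, 0.437, -0.47]] [[0, 0, -0.035, -0.457, 0.42, 0.0], [0, 0, -0.035, -0.457, 0.42, 0.4]]
```

Emit:
servo_tool:
  rows:
    - [0,0,0,0,0,-0.15,30]
    - [0,0,0,0,0,-0.35,30]
    - [0,0,0,0,0,-0.5,30]
    - [0,0,0,0,0,-0.5,30]
    - [0,0,-0.02,-0.15,0.15,-0.5,30]
    - [0,0,-0.03,-0.3,0.3,-0.5,30]
    - [0,0,-0.039,-0.444,0.437,-0.5,30]
    - [0,0,-0.039,-0.444,0.437,-0.5,30]

```text
t: 21.4
ee_pos: [562.6, 6.0, 135.7]
orientation: [-2.246, -2.195, 0.002]
ft_force: [-0.7, -0.4, -1.2]
width: 47.1
grasp_force: 30.0
```

Emit:
servo_tool:
  rows:
    - [0,0,-0.01,-0.15,0.14,0,30]
    - [0,0,-0.02,-0.3,0.28,0,30]
    - [0,0,-0.035,-0.457,0.42,0,30]
    - [0,0,-0.035,-0.457,0.42,0,30]
    - [0,0,-0.035,-0.457,0.42,0.2,30]
    - [0,0,-0.035,-0.457,0.42,0.43,30]
    - [0,0,-0.035,-0.457,0.42,0.43,30]
    - [0,0,-0.035,-0.457,0.42,0.43,30]
    - [0,0,-0.035,-0.457,0.42,0.43,30]

```text
t: 22.52
ee_pos: [645.3, -85.1, 53.4]
orientation: [2.184, 2.255, 0.003]
ft_force: [-0.7, -0.4, -0.9]
width: 47.2
grasp_force: 30.0
```

```bash
python3 - <<'E'
from go import *
s,m=cur();print(np.round(s,3))
print(rows(s,[(645.2,-85,33.2,.033)]))
E
```

```text
[ 6.45338e+02 -8.51040e+01  5.33570e+01  3.20000e-02]
[[0, 0, np.float64(-0.0), 0.001, -0.001, 0.101]]
```

Emit:
servo_tool:
  rows:
    - [0,0,0,0,0,0.05,30]
    - [0,0,0,0,0,0.09,30]
    - [0,0,0,0,0,0.101,30]
    - [0,0,0,0,0,0.101,30]
    - [0,0,0,0,0,0.101,30]
    - [0,0,0,0,0,0.101,70]
    - [0,0,0,0,0,0.101,70]
    - [0,0,0,0,0,0.101,70]
    - [0,0,0,0,0,-0.1,70]
    - [0,0,0,0,0,-0.3,70]

```text
t: 23.78
ee_pos: [643.5, -85.3, 111.3]
orientation: [-2.185, -2.255, 0.002]
ft_force: [-0.0, -0.3, 0.4]
width: 70.0
grasp_force: 0.0
```

Emit:
servo_tool:
  rows:
    - [0,0,0,0,-0.3,-0.3,70]
    - [0,0,0,-0.3,-0.6,-0.4,70]
    - [0,0,0,-0.6,-0.9,-0.5,70]
    - [0,0,0,-0.9,-0.9,-0.5,70]
    - [0,0,0,-0.9,-0.9,-0.5,70]
    - [0,0,0,-0.9,-0.9,-0.5,70]
    - [0,0,0,-0.9,-0.9,-0.5,70]

```text
t: 24.65
ee_pos: [469.8, -270.7, 210.9]
orientation: [-2.186, -2.255, -0.0]
ft_force: [-0.1, 1.2, -0.1]
width: 70.0
grasp_force: 0.0
```

```bash
python3 - <<'E'
from h import *
for n in("scene","side"):
    im,X=cloud(n);cv2.imwrite(f"pics/f_{n}.png",im[...,::-1]);x,y,z=X[...,0],X[...,1],X[...,2]
    h=cv2.cvtColor(im,cv2.COLOR_RGB2HSV)
    t=(h[...,1]>90)&(h[...,0]<20)&(z>1)&(z<25)&(abs(x-641)<62)&(abs(y-41)<190)
    print(n,"tray",cv2.minAreaRect(X[t][:,:2].astype(np.float32)))
    for k,c,lo,hi in(("egg",(645,-85),60,75),("cup",(642,-1),58,75),("tamper",(640,83),62,85),("mould",(637,167),46,66),("cups",(646,-192),28,42),("dish",(478,196),15,32)):
        g=(np.hypot(x-c[0],y-c[1])<42)&(z>lo)&(z<hi);p=X[g]
        if len(p)>5: print(k,np.round(cv2.minAreaRect(p[:,:2].astype(np.float32))[0],1),p.min(0).round(1),p.max(0).round(1))
E
```

```text
scene tray ((640.0076904296875, 40.402587890625), (106.40001678466797, 350.6544494628906), 1.9089033603668213)
egg [645.6 -86.5] [ 621.2 -110.2   60. ] [669.5 -62.6  70.8]
cup [642.8  -1.1] [619.2 -25.4  58.1] [667.4  24.4  68.5]
tamper [641.9  80.9] [628.1  68.8  62.2] [654.3  94.4  81.1]
mould [638.8 165. ] [620.1 133.8  46.1] [657.5 196.2  61.6]
cups [ 647.2 -192.6] [ 620.7 -219.3   28.6] [ 673.2 -166.4   40.1]
dish [479.4 195.5] [446.3 163.8  15.1] [509.7 225.9  28. ]
side tray ((639.7882690429688, 41.436737060546875), (102.63367462158203, 348.5688171386719), 1.7970858812332153)
egg [641.9 -84.5] [ 618.  -107.9   60.2] [666.3 -61.3  72.6]
cup [ 6.399e+02 -1.000e-01] [615.8 -23.5  58. ] [663.8  23.4  70.3]
tamper [635.5  83.6] [622.5  71.   62.2] [647.9  98.9  81.2]
mould [633.6 165.2] [613.7 133.4  46.2] [653.8 196.4  63.3]
dish [476.7 197.5] [445.1 165.7  15. ] [507.9 229.6  29. ]
```

View pics/f_scene.png

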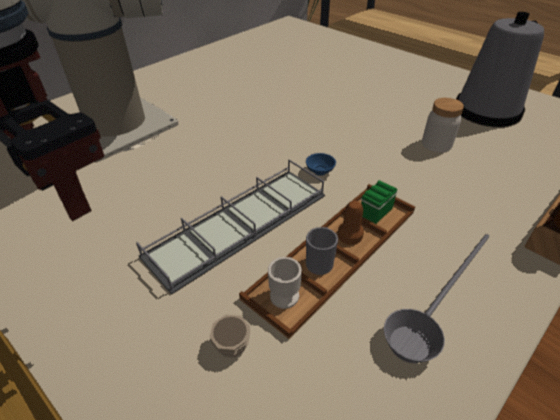

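All four pieces stand upright in reversed order: egg cup (285,283), tumbler (320,250), tamper (352,222) and mould (378,202). Each is within about 4 mm of its bay centre, the bystanders haven't moved, and the arm is clear.

```bash
python3 -c "
from workcell import ctrl
print(ctrl.close_job())"
```

```text
the job is handed in; nothing more can be done
None
```

All four pieces were moved to the tray in reverse order, each standing upright and by camera within about 4 mm of its bay centre; the silicone cups and blue dish are where they were, and the job is handed in (no verdict came back).

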